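Tidy the ledge under the basin

TASK

Tidy up the ledge under the basin: lay the soap flat in the steel soap dish, stand the squeeze bottle upright in the longer bay of the caddy and the cream jar upright in its shorter bay, and throw the empty cardboard roll core into the open pedal bin. Do not knock the bottle or the jar over on the way, and leave the toothbrush cup, the bath mug and the toilet brush where they stand.

Things in the scene. Friction and masses are not known exactly. Their poses are not given: they have to be found in the camera images.
- soap: Bar of ivory soap, a rounded block 84 (x) by 52 (y) by 30 mm high, about 0.12 kg, lying flat at any yaw. Origin: centre of its underside; z up.
- squeeze_bottle: Closed turquoise squeeze bottle, rigid and round, standing: 54 mm across and straight-sided up to 110 mm, then a shoulder and a white cap 28 mm across; 140 mm high in all, about 0.2 kg. The tallest loose thing to be sorted. Origin: centre of its underside; z up its axis.
- cream_jar: Closed cream jar, round and straight-sided, standing: 50 mm across, 85 mm high, white body with a flat metal lid of the same width (upper 23 mm), about 0.14 kg. Origin: centre of its underside; z up its axis.
- roll_core: Empty cardboard core of a toilet roll, a stiff tube open at both ends, standing: 44 mm across outside, 38 mm inside, 95 mm high, 15 g. Origin: centre of its lower end; z along its axis.
- soap_dish: Shallow rectangular steel soap dish, fixed: 120 (x) by 86 (y) mm outside, walls 4 mm thick, rim 12 mm above the ledge, inner floor 112 by 78 mm at 4 mm height (the soap fits only with its long side along the dish's long side). Origin: centre of its underside; x along its long side, z up.
- caddy: Grey plastic open caddy, fixed: 92 (x) by 190 (y) mm, walls 4 mm thick and 40 mm high, floor at 4 mm. A cross wall of rim height makes two bays: the longer, on the +y side, 84 (x) by 104 (y) mm inside, centre at x = 0, y = +39 mm; the shorter, on the -y side, 84 by 74 mm inside, centre at x = 0, y = -54 mm. Origin: centre of its underside; z up.
- pedal_bin: Small round steel pedal bin, fixed: 156 mm across, rim 190 mm high, mouth 148 mm inside, inner floor at 6 mm. Its lid, a 158 mm disc, is fixed open: hinged at the rim on the bin's +x side, it leans outwards 15 degrees from upright, its top edge 350 mm high. A pedal sticks out 25 mm at the foot on the -x side. Origin: centre of the underside; z up its axis.
- toothbrush_cup: Bystander: white ceramic toothbrush cup, 76 mm across, 100 mm high, loose, standing empty. Origin: centre of its underside; z up.
- bath_mug: Bystander: blue plastic bath mug with a handle at its +y side, 110 mm across, 110 mm high, loose. Origin: centre of its underside; z up.
- toilet_brush: Bystander: toilet brush standing in its white plastic holder (one piece), 110 mm across at the foot, thin handle up to 362 mm high, loose. Origin: centre of its underside; z up.
Things that resemble listed ones, but are neither listed nor needed, are in the scene too. What is shaped like the roll_core but red is not meant.

How it is judged:
At the end, for the whole second after the job is handed in: Soap flat on the dish floor within 18 mm of its centre; bottle upright in the longer bay (18 mm in x, 28 in y of its centre), jar in the shorter (20, 15), both on the floor within 0.1 rad; core inside the bin, origin below 130 mm; all at rest; bystanders upright, within 30 mm of their starts (x of soap in the frame of soap_dish between -0.018 and 0.018 m and y of soap in the frame of soap_dish between -0.018 and 0.018 m and z of soap in the frame of soap_dish between -0.002 and 0.01 m and angle between soap's own z axis and vertical below 0.12 rad and x of squeeze_bottle in the frame of caddy between -0.018 and 0.018 m and y of squeeze_bottle in the frame of caddy between 0.011 and 0.067 m and z of squeeze_bottle in the frame of caddy between -0.002 and 0.01 m and angle between each of squeeze_bottle, cream_jar's own z axis and vertical below 0.1 rad and x of cream_jar in the frame of caddy between -0.02 and 0.02 m and y of cream_jar in the frame of caddy between -0.069 and -0.039 m and z of cream_jar in the frame of caddy between -0.002 and 0.01 m and horizontal distance between roll_core and pedal_bin below 0.076 m and z of roll_core in the frame of pedal_bin between 0 and 0.13 m and linear speed of each of soap, squeeze_bottle, cream_jar, roll_core below 0.03 m/s and distance of each of toothbrush_cup, bath_mug, toilet_brush from where it was at the start of the episode below 0.03 m and angle between each of toothbrush_cup, bath_mug, toilet_brush's own z axis and vertical below 0.2 rad); the robot touches nothing.
It fails at once if a bystander (toothbrush cup, bath mug or toilet brush) is shifted by 30 mm or more, or tipped (distance of any of toothbrush_cup, bath_mug, toilet_brush from where it was at the start of the episode above 0.03 m or angle between any of toothbrush_cup, bath_mug, toilet_brush's own z axis and vertical above 0.3 rad).
It fails at once if the bottle or the jar is knocked over (tilted beyond 0.8 rad) (angle between any of squeeze_bottle, cream_jar's own z axis and vertical above 0.8 rad).
It also fails if it takes over 128 s, if anything falls off the work surface, if the arm or the gripper's body presses on something with over 40 N, if the wrist force passes 120 N, or if a joint passes its speed limit or range.

ROBOT

A 6-joint arm with a two-finger parallel gripper is mounted at the origin on the work surface. World frame = base frame: x ahead of the robot, y to its left, z up, the work surface at z = 0. Lengths are in m, angles in rad, forces in N, time in s.
With the tool pointing down it reaches from about 0.275 to 0.75 m from the base axis. Payload 10.2 kg.
Tool frame: the origin (TCP) lies on the centre line of the jaws, within the pads' length; the fingertips stand 17 mm ahead of it and the grasp point (between the pads) lies 2 mm behind it (env.tcp_to_tips is the distance from the TCP to the fingertips, in m); z points along the fingers, y is the line along which they close (so a half turn about z gives the same grasp; the last joint's range is limited). The gripper opens to 85 mm and grips with 20 to 120 N. Pads are 22 mm wide; open, the fingers measure 114 mm over their backs; the gripper's body (76 mm by 85 mm) begins 54 mm behind the grasp point. The pads swing forward as they close: fully open they stand 13 mm farther back than shut.
Start: joints at [-0.223, 0.313, 1.498, -0, 1.331, -0.223], TCP at [0.525, -0, 0.248] pointing down, gripper open.
Joint ranges: [-2.94, 2.94], [-0.97, 2.17], [0.19, 2.56], [-1.23, 4.37], [0.02, 3.11], [-2.88, 2.88]. Speed limits (rad/s): [2.39, 2.39, 3.01, 3.14, 3.14, 3.14].

INTERFACE

Orientations are given as [roll, pitch, yaw] about the fixed x, y, z axes, in that order (R = Rz(yaw) Ry(pitch) Rx(roll)).
In Python, from bench import readout, imaging, hand_in, env gives the robot as it stands. The module is installed in compiled form; this text tells all that it offers.
- The arm moves only by the tool arm_command, never from a script. Its argument "plan" is a list that holds one entry, the list of rows, each a list of 4 numbers: the shift along the tool's x, y, z in mm, then the turn about the tool's z in rad. In form: [[[x, y, z, yaw], ...]]. A call has 1 to 8 rows; each row shifts and turns the commanded pose from where the row before left it, along the tool's axes as they then stand; what a row does not reach is not made up. A row lasts 1/12 s, in which the tool goes at most 41.7 mm and 7.16 degrees, less where a joint would pass 70% of its speed; a pose out of reach is approached as far as the arm can. A call is refused whole if a number of a shift passes 41.7 or a number of a turn 0.125, either way. A call with a gripper value outside its range is refused whole. "fingers" is the opening, from 0 (shut) to 1 (fully open), set as the call begins (left out, the last holds). The fingers move at their own pace and stop on an object; "grip_force" is the grip in N (left out, the last holds). Time passes only in rows, so rows that do not move let the fingers close. It gives the time, the measured TCP pose, the force, the opening and the grip force at its end, in the units of the state.
- readout.state(): the state, without advancing time (a new reading comes with each control period).
- imaging.get_image(name): name is "scene" or "side" or "wrist"; returns a dict with "frame" (384x512x3 uint8, red, green, blue), "z_map" (384x512 float32, m along the optical axis (not along the pixel's ray), 0 where there is no reading), "camera_matrix" (3x3 intrinsics, pixels), "pose" (4x4, takes a point from camera to world coordinates). Camera axes: x right, y up, looking along -z (the intrinsics and any distortion apply to the point x, -y, -z); pixel columns grow to the right and rows downward; lengths in m; the calibration is good to about 2 mm. The wrist camera is an equidistant fisheye: a pixel r from the principal point sees the ray r / f radians off the axis. A picture is of the moment at which its call begins.
- hand_in(): hands the job in; it is judged then, once.
Trained networks look in a picture, given as the dict that the camera call returned (one of the last four; its "shot" number tells which), for a name from the list of things; names that differ only in an ending like _2 or _b are one class to them, and where a whole thing is asked for, a point or a joint stands for the part that bears it (a point fixed in the world has none). Each returns a list of dicts, best first, with "p" (0 to 1); they miss things now and then, are a little off and sometimes report something else, mostly with a low value. They report only what shows in the picture. A call takes as long as a camera call. They do not tell look-alikes from the thing itself.
- imaging.spot_in(picture, label): "centre" ([column, row] in pixels, amid what is visible of it).
The state is a dict: "time": time; "qpos": joint angles; "joint_vel": joint speeds; "effort": joint torques, N m; "eef_pos": TCP position; "eef_rot": TCP orientation; "ft_force": force on the tool from outside, world axes, zero at the start; "ft_torque": the same for the moment, N m; "grip_width": opening from 0.0 (shut) to 1.0 (fully open); "finger_force": force on a finger pad.
Only numpy, scipy, OpenCV 4.12 (cv2) and the standard library are available. Lean on these libraries where they do the work, as an engineer would, in place of code of your own. Each camera call takes 0.05 s, during which the arm holds its last target. There are 200 camera calls.

## Working session

There is one attempt and no reset: what is moved stays moved. The work goes in short steps, Python scripts to look and compute and a tool call to move; the robot and the scene stay as the last step left them, time stands still between calls to the robot, and variables do not carry over. Pictures are saved under pics/ and viewed, at most 14 in all, crops included, and the job is handed in when it is done.

Besides the shell and the picture viewer there is one more tool, called after "Emit:" by a JSON object that holds its "name" and its "arguments", one argument or row to a line. arm_command: Moves the arm, as the interface text tells. Its arguments: {"type":"object","properties":{"plan":{"type":"array","items":{"type":"array","items":{"type":"array","items":{"type":"number"}}}},"fingers":{"type":"number"},"grip_force":{"type":"number"}},"required":["plan"]}

```bash
mkdir -p pics; cat > h.py <<'E'
import numpy as np, cv2
from bench import readout, imaging, env
def cloud(d):
    K=d["camera_matrix"];z=d["z_map"];v,u=np.mgrid[:z.shape[0],:z.shape[1]]
    x=(u-K[0,2])/K[0,0]*z;y=(v-K[1,2])/K[1,1]*z
    P=np.stack([x,-y,-z],-1)@d["pose"][:3,:3].T+d["pose"][:3,3]
    P[z==0]=np.nan
    return P
E
python3 - <<'E'
from h import *
for n in ["scene","side"]:
    d=imaging.get_image(n);cv2.imwrite(f"pics/{n}0.png",d["frame"][:,:,::-1]);P=cloud(d)
    np.savez(f"{n}0.npz",P=P,f=d["frame"])
    print(n,d["pose"][:3,3].round(3))
    for l in "soap squeeze_bottle cream_jar roll_core soap_dish caddy pedal_bin toothbrush_cup bath_mug toilet_brush".split():
        print(l,[(np.round(r["centre"]).astype(int).tolist(),round(r["p"],2),P[int(r["centre"][1]),int(r["centre"][0])].round(3).tolist()) for r in imaging.spot_in(d,l)[:4]])
print(readout.state())
E
```

```text
scene [1.394 0.608 1.269]
soap [([210, 146], 0.67, [0.394, -0.296, 0.027])]
squeeze_bottle [([241, 167], 0.53, [0.472, -0.077, 0.098]), ([387, 262], 0.25, [0.483, 0.53, 0.007]), ([282, 191], 0.22, [0.469, 0.102, 0.072])]
cream_jar [([284, 190], 0.53, [0.465, 0.108, 0.079])]
roll_core [([346, 202], 0.71, [0.388, 0.312, 0.082]), ([320, 193], 0.71, [0.381, 0.208, 0.054]), ([355, 223], 0.7, [0.445, 0.378, 0.066]), ([345, 180], 0.67, [0.308, 0.266, 0.09])]
soap_dish [([185, 171], 0.74, [0.544, -0.305, 0.001])]
caddy [([311, 248], 0.96, [0.577, 0.292, 0.003]), ([285, 190], 0.39, [0.466, 0.112, 0.087])]
pedal_bin []
toothbrush_cup [([145, 142], 0.97, [0.58, -0.464, 0.1]), ([307, 249], 0.62, [0.589, 0.284, 0.004]), ([386, 260], 0.52, [0.479, 0.524, 0.009])]
bath_mug []
toilet_brush [([169, 110], 0.86, [0.394, -0.505, 0.112]), ([310, 248], 0.16, [0.581, 0.287, 0.002])]
side [0.228 0.946 1.077]
soap [([290, 160], 0.74, [0.391, -0.287, 0.033])]
squeeze_bottle [([262, 182], 0.72, [0.462, -0.068, 0.085]), ([247, 158], 0.23, [0.579, -0.281, 0.004])]
cream_jar [([256, 220], 0.84, [0.435, 0.116, 0.0
[... 620 characters left out ...]
pos': array([-2.23391341e-01,  3.12877398e-01,  1.49767302e+00,  3.13929101e-05,
        1.33100735e+00, -2.23414528e-01]), 'joint_vel': array([ 1.03986833e-03,  4.27673221e-05,  9.59354732e-04,  1.71169711e-04,
       -1.49382418e-04,  1.70028771e-03]), 'effort': array([ 5.58880720e-05, -4.12177420e+01, -2.59903979e+01, -1.55361358e-04,
        4.41263492e-04, -1.42506866e-05]), 'eef_pos': array([ 5.25014593e-01, -3.48273028e-06,  2.48315917e-01]), 'eef_rot': array([ 3.14155187e+00, -2.20064814e-05,  1.57081206e+00]), 'ft_force': array([-0.89724219,  0.90224073, -0.42357793]), 'ft_torque': array([-0.00344465, -0.00917578,  0.00884482]), 'finger_force': 0.0, 'grip_width': 1.0049795447557077}
```

```bash
python3 -c "
import cv2
a=cv2.imread('pics/scene0.png');b=cv2.imread('pics/side0.png')
print(a.shape)"
```

```text
(384, 512, 3)
```

View pics/scene0.png

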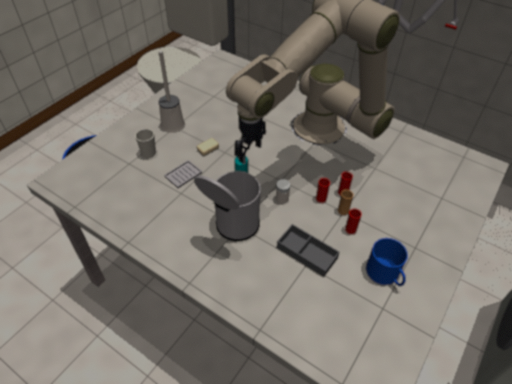

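View pics/side0.png

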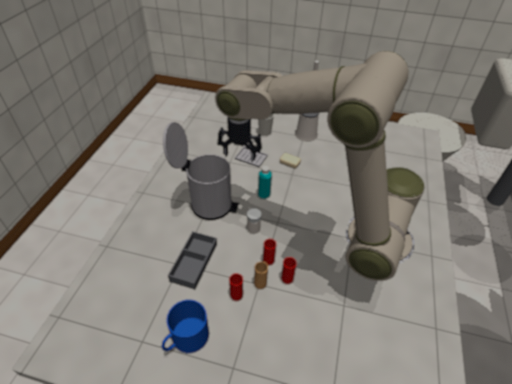

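```bash
cat > m.py <<'E'
from h import *
from scipy.optimize import least_squares
C={n:np.load(n+"0.npz") for n in("scene","side")}
def near(c,r,z0,z1,both=True):
    o={}
    for n,d in C.items():
        P=d["P"].reshape(-1,3);f=d["f"].reshape(-1,3)
        m=(np.hypot(P[:,0]-c[0],P[:,1]-c[1])<r)&(P[:,2]>z0)&(P[:,2]<z1)
        o[n]=(P[m],f[m])
    return o
cyl=dict(bottle=((.465,-.075),.027,.02,.105),jar=((.45,.11),.025,.015,.08),core=((.37,.31),.022,.015,.09),redA=((.37,.215),.022,.015,.09),redB=((.295,.275),.022,.015,.09),redC=((.43,.38),.022,.015,.09),
 cup=((.56,-.46),.038,.02,.095),mug=((.5,.52),.055,.02,.1),binn=((.62,.02),.078,.03,.185))
for k,(c,R,z0,z1) in cyl.items():
    o=near(c,R+.04,z0,z1); 
    for n in list(o)+["all"]:
        X=np.vstack([o[q][0] for q in o]) if n=="all" else o[n][0]
        if len(X)<15: print(k,n,len(X));continue
        s=least_squares(lambda p:np.hypot(X[:,0]-p[0],X[:,1]-p[1])-R,c,loss="soft_l1",f_scale=.003)
        print(k,n,len(X),s.x.round(4),"med",np.median(np.abs(s.fun)).round(4),"zmax",X[:,2].max().round(3))
for k,c,r,z0,z1 in[("soap",(.39,-.29),.08,.02,.045),("dish",(.56,-.285),.09,.0075,.03),("caddy",(.59,.285),.13,.025,.06)]:
    o=near(c,r,z0,z1)
    for n in o:
        X=o[n][0]
        if len(X)<8: print(k,n,len(X));continue
        (cc,wh,a)=cv2.minAreaRect((X[:,:2]*1000).astype(np.float32));print(k,n,len(X),np.round(cc,1),np.round(wh,1),round(a,1),"z",np.percentile(X[:,2],[5,50,95]).round(4))
E
python3 m.py
python3 - <<'E'
import cv2,numpy as np
a=cv2.imread('pics/scene0.png');b=cv2.imread('pics/side0.png')
A=cv2.resize(a[130:280,170:370],(800,600));A=cv2.resize(A,(400,300));
t=np.vstack([np.hstack([cv2.resize(a[130:230,170:303],(400,300)),cv2.resize(a[165:265,260:393],(400,300))]),np.hstack([cv2.resize(b[140:240,170:303],(400,300)),cv2.resize(b[210:310,170:303],(400,300))])])
cv2.imwrite('pics/crop1.png',t)
E
```

```text
bottle scene 106 [ 0.4537 -0.0911] med 0.0011 zmax 0.105
bottle side 220 [ 0.4524 -0.0917] med 0.0012 zmax 0.105
bottle all 326 [ 0.4529 -0.0915] med 0.0012 zmax 0.105
jar scene 159 [0.4469 0.0917] med 0.0013 zmax 0.08
jar side 159 [0.4457 0.0912] med 0.0012 zmax 0.079
jar all 318 [0.4465 0.0915] med 0.0012 zmax 0.08
core scene 237 [0.3663 0.3069] med 0.0017 zmax 0.09
core side 275 [0.3641 0.3067] med 0.0015 zmax 0.09
core all 512 [0.3655 0.307 ] med 0.0016 zmax 0.09
redA scene 218 [0.3621 0.2112] med 0.0013 zmax 0.09
redA side 250 [0.3591 0.2114] med 0.0013 zmax 0.09
redA all 468 [0.361  0.2116] med 0.0015 zmax 0.09
redB scene 214 [0.2874 0.2665] med 0.0025 zmax 0.09
redB side 293 [0.2845 0.2652] med 0.0018 zmax 0.09
redB all 507 [0.2863 0.2656] med 0.0022 zmax 0.09
redC scene 244 [0.428  0.3675] med 0.0016 zmax 0.09
redC side 275 [0.4248 0.3678] med 0.0014 zmax 0.089
redC all 519 [0.4268 0.3681] med 0.0015 zmax 0.09
cup scene 365 [ 0.5506 -0.4899] med 0.0043 zmax 0.095
cup side 195 [ 0.5524 -0.4935] med 0.0025 zmax 0.095
cup all 560 [ 0.5525 -0.4922] med 0.0036 zmax 0.095
mug scene 1020 [0.52   0.5282] med 0.0023 zmax 0.1
mug side 1064 [0.5148 0.5297] med 0.0024 zmax 0.1
mug all 2084 [0.518  0.5299] med 0.0025 zmax 0.1
binn scene 1955 [0.6364 0.0215] med 0.0026 zmax 0.185
binn side 2129 [0.6317 0.0234] med 0.0028 zmax 0.185
binn all 4084 [0.634  0.0235] med 0.0028 zmax 0.185
soap scene 196 [ 396.1 -301. ] [57.7 85.9] 72.7 z [0.0215 0.0282 0.0348]
soap side 174 [ 391.9 -301.3] [57.6 83.5] 77.5 z [0.0217 0.0281 0.0333]
dish scene 184 [ 564.6 -300.5] [107.  145.6] 80.9 z [0.0078 0.01   0.0147]
dish side 110 [ 564.5 -269.3] [132.1 123.7] 82.1 z [0.0076 0.0104 0.0148]
caddy scene 516 [601.2 289.4] [190.6  98.4] 87.4 z [0.0261 0.0364 0.0433]
caddy side 532 [598.5 288.3] [194.3  94.5] 87.5 z [0.0266 0.0367 0.0427]
```

View pics/crop1.png

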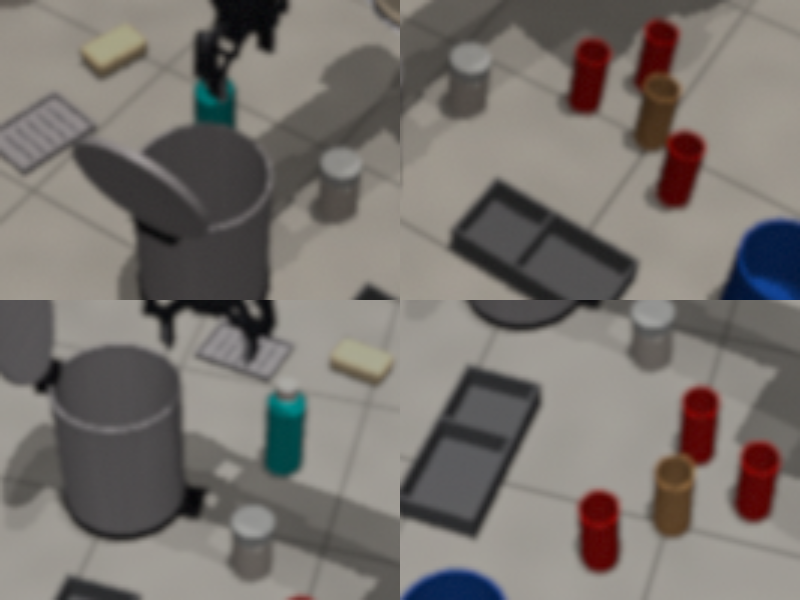

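Candidates for the core are red (320,193), red (345,180), red (355,223) and brown (346,202). I take the brown one, which the crop confirms. Bottle (241,167), jar (283,190) and soap (207,147) have no look-alikes. The longer caddy bay is on the +y side. I go for the core first.

Emit:
{"name": "arm_command", "arguments": {
  "plan": [
    [[25.6, -13.3, 0, 0], [25.6, -13.3, 0, 0], [25.6, -13.3, 0, 0], [25.6, -13.3, 0, 0], [25.6, -13.3, 0, 0], [25.6, -13.3, 0, 0]]
  ],
  "fingers": 0.85,
  "grip_force": 25
}}

```text
time: 1.6
eef_pos: [0.4444, 0.1547, 0.2484]
eef_rot: [3.141, -0.0, 1.571]
ft_force: [-0.5, 0.9, -0.3]
grip_width: 0.851
finger_force: 0.0
```

Emit:
{"name": "arm_command", "arguments": {
  "plan": [
    [[25.6, -13.3, 0, 0], [25.6, -13.3, 0, 0], [25.6, -13.3, 0, 0], [25.6, -13.3, 0, 0], [25.6, -13.3, 0, 0], [25.6, -13.3, 0, 0]]
  ]
}}

```text
time: 2.1
eef_pos: [0.3646, 0.3084, 0.2484]
eef_rot: [3.141, -0.0, 1.571]
ft_force: [0.6, 0.1, 0.3]
grip_width: 0.849
finger_force: 0.0
```

Emit:
{"name": "arm_command", "arguments": {
  "plan": [
    [[0, 0, 0, 0.112], [0, 0, 0, 0.112], [0, 0, 0, 0.112], [0, 0, 0, 0.112], [0, 0, 0, 0.112], [0, 0, 0, 0.112], [0, 0, 0, 0.112], [0, 0, 0, 0]]
  ]
}}

```text
time: 2.77
eef_pos: [0.3654, 0.3072, 0.2483]
eef_rot: [3.142, -0.0, 0.783]
ft_force: [-0.1, 0.1, -0.2]
grip_width: 0.852
finger_force: 0.0
```

```bash
python3 - <<'E'
from h import *
s=readout.state();print(s["time"],s["eef_pos"].round(4),s["eef_rot"].round(3),s["qpos"].round(2),s["grip_width"])
d=imaging.get_image("side");P=cloud(d);np.savez("side1.npz",P=P,f=d["frame"])
d2=imaging.get_image("scene");P2=cloud(d2);np.savez("scene1.npz",P=P2,f=d2["frame"])
w=imaging.get_image("wrist");cv2.imwrite("pics/w1.png",w["frame"][:,:,::-1])
print(w["camera_matrix"],w["pose"].round(3))
for X in(P,P2):
    X=X.reshape(-1,3);m=(X[:,2]>.2)&(X[:,2]<.4)&(X[:,0]>.5)&(np.abs(X[:,1])<.15);L=X[m];print(len(L),np.percentile(L,[1,50,99],axis=0).round(3))
    # dish: deviates from table colour
for Q,f in((P,d["frame"]),(P2,d2["frame"])):
    m=(np.hypot(Q[...,0]-.562,Q[...,1]+.29)<.11); g=f.astype(int).mean(-1)
    v,u=np.where(m); print(u.min(),u.max(),v.min(),v.max())
    cv2.imwrite("pics/d%d.png"%u.min(),f[v.min():v.max(),u.min():u.max(),::-1])
E
```

```text
2.7667 [0.3654 0.3072 0.2483] [ 3.142 -0.     0.783] [0.45 0.21 1.63 0.   1.3  1.24] 0.8521489983274934
[[297.31863964   0.         255.0193208 ]
 [  0.         297.31863964 192.96694666]
 [  0.           0.           1.        ]] [[ 0.71   0.675  0.2    0.416]
 [-0.704  0.681  0.201  0.358]
 [-0.    -0.283  0.959  0.373]
 [ 0.     0.     0.     1.   ]]
951 [[ 0.716 -0.043  0.205]
 [ 0.737  0.038  0.279]
 [ 0.758  0.107  0.346]]
793 [[ 0.728 -0.042  0.204]
 [ 0.749  0.036  0.286]
 [ 0.765  0.105  0.346]]
227 253 143 175
156 212 155 196
```

View pics/w1.png

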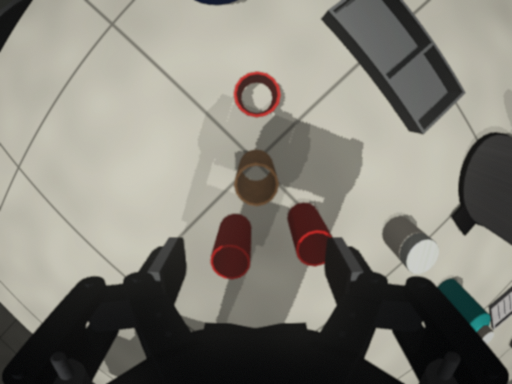

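The wrist view shows the brown core at (256,185), with reds at (232,258), (312,245) and (257,95); the jaws sit left and right, clear of the reds. Caddy is at upper right.

```bash
cat >> h.py <<'E'
def wray(d,u,v,z):
    K=d["camera_matrix"];x=(u-K[0,2])/K[0,0];y=(v-K[1,2])/K[1,1];t=np.hypot(x,y)+1e-12
    c=np.stack([np.sin(t)*x/t,-np.sin(t)*y/t,-np.cos(t)],-1)@d["pose"][:3,:3].T
    o=d["pose"][:3,3];return o+c*((z-o[2])/c[...,2])[...,None]
def wrect(d,z,c,r,n,res=1):  # orthophoto of plane z, n px, res mm/px
    # inverse map: world grid -> fisheye pixel
    k=np.arange(n)*res/1000-r; X,Y=np.meshgrid(c[0]+k,c[1]+k)  # col=x,row=y
    p=(np.stack([X,Y,np.full_like(X,z)],-1)-d["pose"][:3,3])@d["pose"][:3,:3]
    a,b,zz=p[...,0],-p[...,1],-p[...,2];t=np.arctan2(np.hypot(a,b),zz);h=np.hypot(a,b)+1e-12;K=d["camera_matrix"]
    return cv2.remap(d["frame"],(K[0,0]*t*a/h+K[0,2]).astype(np.float32),(K[1,1]*t*b/h+K[1,2]).astype(np.float32),cv2.INTER_LINEAR)
E
python3 - <<'E'
from h import *
d=imaging.get_image("wrist")
im=wrect(d,.095,(.3655,.307),.05,200,.5).astype(int)
m=((im[...,0]-im[...,2]>25)&(im[...,0]-im[...,1]<im[...,1])).astype(np.uint8)
cv2.imwrite("pics/o.png",im[:,:,::-1].astype(np.uint8))
for u,v in[(256,205),(256,165),(235,185),(278,185)]:print(wray(d,np.array(u),np.array(v),.095).round(4))
E
```

```text
[0.3503 0.29   0.095 ]
[0.3785 0.3185 0.095 ]
[0.3502 0.3188 0.095 ]
[0.3798 0.2895 0.095 ]
```

View pics/o.png

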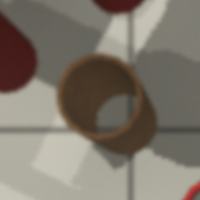

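The orthophoto puts the core rim centre within 2 mm of the depth estimate.

Emit:
{"name": "arm_command", "arguments": {
  "plan": [
    [[0, 0, 30, 0], [0, 0, 30, 0], [0, 0, 30, 0], [0, 0, 30, 0], [0, 0, 30, 0], [0, 0, 26, 0], [0, 0, 0, 0]]
  ]
}}

```text
time: 3.55
eef_pos: [0.3632, 0.306, 0.0684]
eef_rot: [-3.139, 0.008, 0.789]
ft_force: [-0.4, 0.5, -0.5]
grip_width: 0.847
finger_force: 0.0
```

Emit:
{"name": "arm_command", "arguments": {
  "plan": [
    [[0, 0, 0, 0], [0, 0, 0, 0], [0, 0, 0, 0], [0, 0, 0, 0], [0, 0, 0, 0], [0, 0, 0, 0]]
  ],
  "fingers": 0.3,
  "grip_force": 20
}}

```text
time: 4.05
eef_pos: [0.3663, 0.3077, 0.074]
eef_rot: [3.14, -0.003, 0.787]
ft_force: [-0.5, -0.5, 7.1]
grip_width: 0.513
finger_force: 20.9
```

Emit:
{"name": "arm_command", "arguments": {
  "plan": [
    [[0, 0, -10, 0], [0, 0, -30, 0], [0, 0, -32, 0], [0, 0, -32, 0], [0, 0, -32, 0], [0, 0, -32, 0], [0, 0, -32, 0], [0, 0, -30, 0]]
  ]
}}

```text
time: 4.72
eef_pos: [0.3649, 0.307, 0.3055]
eef_rot: [3.141, -0.002, 0.787]
ft_force: [-0.4, -0.4, -0.8]
grip_width: 0.512
finger_force: 20.6
```

Emit:
{"name": "arm_command", "arguments": {
  "plan": [
    [[-1, 20, 0, 0], [-1, 30, 0, 0], [-1, 32, 0, 0], [-1, 32, 0, 0], [-1, 32, 0, 0], [-1, 32, 0, 0], [-1, 32, 0, 0]]
  ]
}}

```text
time: 5.3
eef_pos: [0.5097, 0.1526, 0.3036]
eef_rot: [3.141, -0.001, 0.787]
ft_force: [-0.5, 0.8, -0.7]
grip_width: 0.512
finger_force: 20.6
```

Emit:
{"name": "arm_command", "arguments": {
  "plan": [
    [[-1, 32, 0, 0], [-1, 32, 0, 0], [-1, 32, 0, 0], [-1, 32, 0, 0], [-1, 30, 0, 0], [-1, 20, 0, 0], [0, 0, 0, 0], [0, 0, 0, 0]]
  ]
}}

```text
time: 5.97
eef_pos: [0.6309, 0.0235, 0.3027]
eef_rot: [-3.141, -0.0, 0.786]
ft_force: [-0.4, 0.1, -0.7]
grip_width: 0.51
finger_force: 20.6
```

Emit:
{"name": "arm_command", "arguments": {
  "plan": [
    [[0, 0, 25, 0], [0, 0, 25, 0], [0, 0, 25, 0], [0, 0, 25, 0], [0, 0, 20, 0], [0, 0, 0, 0]]
  ]
}}

```text
time: 6.47
eef_pos: [0.6288, 0.0253, 0.1791]
eef_rot: [-3.136, 0.004, 0.788]
ft_force: [-0.9, 0.5, -0.1]
grip_width: 0.506
finger_force: 20.6
```

Emit:
{"name": "arm_command", "arguments": {
  "plan": [
    [[0, 0, 0, 0], [0, 0, 0, 0], [0, 0, 0, 0], [0, 0, 0, 0]]
  ],
  "fingers": 0.85
}}

```text
time: 6.8
eef_pos: [0.6314, 0.0241, 0.1839]
eef_rot: [3.14, -0.001, 0.787]
ft_force: [-0.9, -1.5, -0.3]
grip_width: 0.85
finger_force: 0.0
```

Emit:
{"name": "arm_command", "arguments": {
  "plan": [
    [[0, 0, -20, 0], [0, 0, -25, 0], [0, 0, -25, 0], [0, 0, -25, 0], [0, 0, -25, 0], [0, 0, 0, 0]]
  ]
}}

```text
time: 7.3
eef_pos: [0.632, 0.0239, 0.3087]
eef_rot: [3.134, -0.006, 0.787]
ft_force: [-0.4, -0.9, 0.8]
grip_width: 0.851
finger_force: 0.0
```

```bash
python3 - <<'E'
from h import *
w=imaging.get_image("wrist");d=imaging.get_image("scene")
cv2.imwrite("pics/w2.png",np.hstack([cv2.resize(w["frame"],(400,300)),cv2.resize(d["frame"][100:280,150:390],(400,300))])[:,:,::-1])
E
```

```text
(no output)
```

View pics/w2.png

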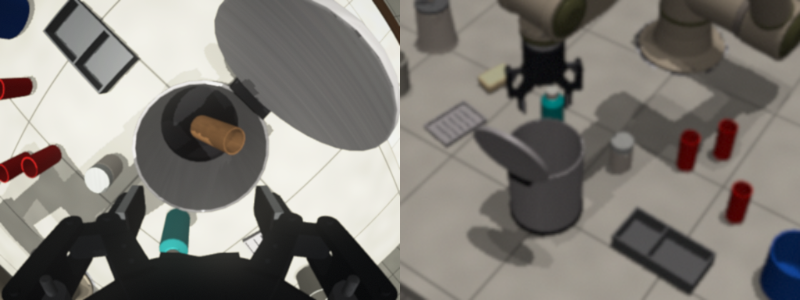

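The core lies inside the bin (wrist view (215,132)) and the jar and bottle stand untouched. Next is the jar.

Emit:
{"name": "arm_command", "arguments": {
  "plan": [
    [[-11.9, -25.6, 0, 0], [-11.9, -25.6, 0, 0], [-11.9, -25.6, 0, 0], [-11.9, -25.6, 0, 0], [-11.9, -25.6, 0, 0], [-11.9, -25.6, 0, 0], [-11.9, -25.6, 0, 0]]
  ]
}}

```text
time: 7.98
eef_pos: [0.4434, 0.092, 0.3012]
eef_rot: [-3.14, 0.001, 0.787]
ft_force: [-0.1, 0.7, 0.4]
grip_width: 0.853
finger_force: 0.0
```

Emit:
{"name": "arm_command", "arguments": {
  "plan": [
    [[0, 0, 20, 0], [0, 0, 20, 0], [0, 0, 0, 0], [0, 0, 0, 0]]
  ]
}}

```text
time: 8.32
eef_pos: [0.4448, 0.0916, 0.2616]
eef_rot: [-3.14, 0.002, 0.787]
ft_force: [-0.1, 0.7, -0.1]
grip_width: 0.85
finger_force: 0.0
```

```bash
python3 - <<'E'
from h import *
s=readout.state();print(s["eef_pos"].round(4),s["eef_rot"].round(3))
w=imaging.get_image("wrist");np.savez("w3.npz",frame=w["frame"],camera_matrix=w["camera_matrix"],pose=w["pose"])
a=wrect(w,.085,(.4465,.0915),.06,120,1);b=wrect(w,.04,(.6,.2885),.12,240,1)
a=cv2.resize(a,(480,480));b=cv2.resize(b,(480,480))[:480,:320+160]
for i,im in((0,a),):
    cv2.line(im,(0,240),(479,240),(255,0,0),1);cv2.line(im,(240,0),(240,479),(255,0,0),1)
import math
cv2.imwrite("pics/w3.png",np.hstack([a[120:360,120:360],b[0:480:1]][:1]+[np.zeros((240,1,3),np.uint8)])[:,:,::-1])
# caddy outline overlay at predicted pose
c=np.array([600,288.5]);t=math.radians(-2.5);R=np.array([[math.cos(t),-math.sin(t)],[math.sin(t),math.cos(t)]])
for q in([(-46,-95),(46,-95),(46,95),(-46,95)],[(-42,-17),(42,-17),(42,-13),(-42,-13)]):
    p=((np.array(q)@R.T+c-np.array([480,168.5]))*2).astype(np.int32)
    cv2.polylines(b,[p],True,(255,0,0),1)
out=np.zeros((480,720,3),np.uint8);out[:240,:240]=a[120:360,120:360];out[:,240:]=b
cv2.imwrite("pics/w3.png",out[:,:,::-1])
E
```

```text
[0.4448 0.0916 0.2616] [-3.14e+00  2.00e-03  7.87e-01]
```

View pics/w3.png

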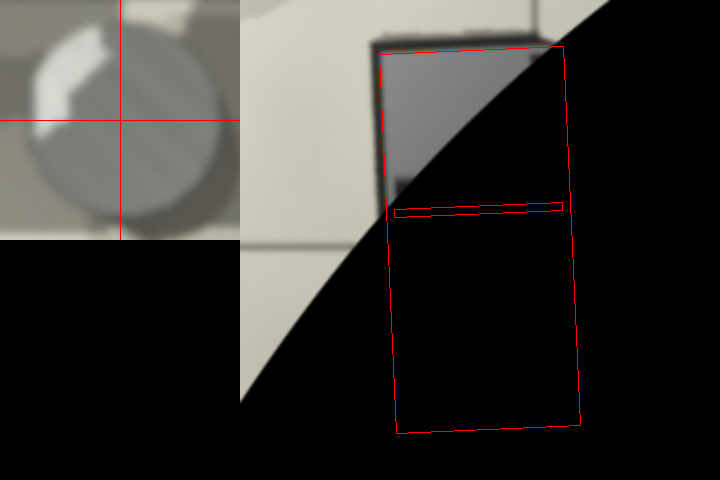

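Jar lid centre is at about (.448,.0915), within 2 mm. Grip it.

Emit:
{"name": "arm_command", "arguments": {
  "plan": [
    [[1, 1, 25, 0], [0, 0, 30, 0], [0, 0, 30, 0], [0, 0, 30, 0], [0, 0, 30, 0], [0, 0, 30, 0], [0, 0, 25, 0], [0, 0, 0, 0]]
  ]
}}

```text
time: 9.03
eef_pos: [0.4452, 0.0915, 0.0593]
eef_rot: [-3.137, 0.004, 0.786]
ft_force: [-0.7, 0.4, -0.4]
grip_width: 0.847
finger_force: 0.0
```

Emit:
{"name": "arm_command", "arguments": {
  "plan": [
    [[0, 0, 0, 0], [0, 0, 0, 0], [0, 0, 0, 0], [0, 0, 0, 0], [0, 0, 0, 0], [0, 0, 0, 0]]
  ],
  "fingers": 0.4,
  "grip_force": 35
}}

```text
time: 9.53
eef_pos: [0.4479, 0.0916, 0.064]
eef_rot: [3.139, -0.003, 0.787]
ft_force: [0.3, 0.8, 8.4]
grip_width: 0.575
finger_force: 37.1
```

Emit:
{"name": "arm_command", "arguments": {
  "plan": [
    [[0, 0, -10, 0], [0, 0, -25, 0], [0, 0, -30, 0], [0, 0, -30, 0], [0, 0, -25, 0], [0, 0, 0, 0]]
  ]
}}

```text
time: 10.03
eef_pos: [0.4487, 0.0916, 0.1876]
eef_rot: [3.134, -0.006, 0.787]
ft_force: [1.8, -0.5, -1.6]
grip_width: 0.577
finger_force: 37.2
```

Emit:
{"name": "arm_command", "arguments": {
  "plan": [
    [[20, 0.6, 0, 0], [32, 0.6, 0, 0], [33, 0.6, 0, 0], [33, 0.6, 0, 0], [33, 0.6, 0, 0], [32, 0.6, 0, 0], [22, 0.6, 0, 0], [0, 0, 0, 0]]
  ]
}}

```text
time: 10.7
eef_pos: [0.5958, 0.2361, 0.1811]
eef_rot: [-3.141, -0.0, 0.789]
ft_force: [0.6, -0.1, -2.2]
grip_width: 0.579
finger_force: 37.0
```

```bash
python3 - <<'E'
from h import *
import math
s=readout.state();print(s["eef_pos"].round(4),s["eef_rot"].round(3))
w=imaging.get_image("wrist")
b=cv2.resize(wrect(w,.04,(.6,.2885),.12,240,1),(480,480))
c=np.array([600,288.5]);t=math.radians(-2.5);R=np.array([[math.cos(t),-math.sin(t)],[math.sin(t),math.cos(t)]])
for q in([(-46,-95),(46,-95),(46,95),(-46,95)],[(-42,-17),(42,-17),(42,-13),(-42,-13)]):
    p=((np.array(q)@R.T+c-np.array([480,168.5]))*2).astype(np.int32)
    cv2.polylines(b,[p],True,(255,0,0),1)
cv2.imwrite("pics/w4.png",np.hstack([b,cv2.resize(w["frame"],(320,240)).repeat(2,0)[:480]])[:,:800,::-1])
E
```

```text
[0.5958 0.2361 0.1811] [-3.141 -0.     0.789]
```

View pics/w4.png

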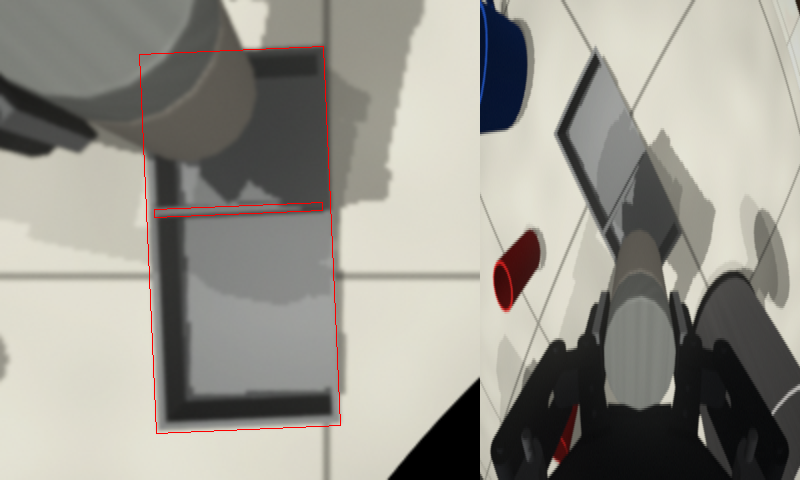

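The caddy outline matches the prediction to within 3 mm, and the jar hangs over the shorter bay. Lower it.

Emit:
{"name": "arm_command", "arguments": {
  "plan": [
    [[0, 2.5, 0, 0], [0, 0, 25, 0], [0, 0, 25, 0], [0, 0, 25, 0], [0, 0, 20, 0], [0, 0, 8, 0], [0, 0, 0, 0], [0, 0, 0, 0]]
  ]
}}

```text
time: 11.42
eef_pos: [0.5964, 0.2316, 0.0804]
eef_rot: [3.141, -0.001, 0.786]
ft_force: [0.2, 0.6, -1.1]
grip_width: 0.577
finger_force: 37.1
```

Emit:
{"name": "arm_command", "arguments": {
  "plan": [
    [[0.5, 0, 4, 0], [0.5, 0, 4, 0], [0, 0, 2, 0], [0, 0, 1, 0], [0, 0, 0, 0], [0, 0, 0, 0]]
  ]
}}

```text
time: 11.92
eef_pos: [0.5969, 0.2327, 0.0685]
eef_rot: [3.141, -0.0, 0.787]
ft_force: [0.1, 0.6, -1.8]
grip_width: 0.581
finger_force: 37.1
```

Emit:
{"name": "arm_command", "arguments": {
  "plan": [
    [[0, 0, 1, 0], [0, 0, 1, 0], [0, 0, 0, 0], [0, 0, 0, 0]]
  ]
}}

```text
time: 12.25
eef_pos: [0.5972, 0.233, 0.0682]
eef_rot: [3.141, -0.001, 0.787]
ft_force: [-4.5, -0.1, 10.3]
grip_width: 0.579
finger_force: 38.2
```

Emit:
{"name": "arm_command", "arguments": {
  "plan": [
    [[0, 0, 0, 0], [0, 0, 0, 0], [0, 0, 0, 0], [0, 0, 0, 0], [0, 0, 0, 0]]
  ],
  "fingers": 0.85
}}

```text
time: 12.67
eef_pos: [0.5969, 0.2327, 0.0661]
eef_rot: [-3.141, 0.0, 0.787]
ft_force: [-0.7, 0.0, -0.3]
grip_width: 0.848
finger_force: 0.0
```

Emit:
{"name": "arm_command", "arguments": {
  "plan": [
    [[0, 0, -10, 0], [0, 0, -25, 0], [0, 0, -30, 0], [0, 0, -30, 0], [0, 0, -35, 0], [0, 0, -35, 0], [0, 0, 0, 0]]
  ]
}}

```text
time: 13.25
eef_pos: [0.5988, 0.2331, 0.24]
eef_rot: [3.134, -0.011, 0.787]
ft_force: [0.6, 0.8, 1.4]
grip_width: 0.849
finger_force: 0.0
```

Emit:
{"name": "arm_command", "arguments": {
  "plan": [
    [[-20, 7.6, 0, 0], [-30, 11.5, 0, 0], [-32, 12.3, 0, 0], [-32, 12.3, 0, 0], [-32, 12.3, 0, 0], [-32, 12.3, 0, 0]]
  ]
}}

```text
time: 13.75
eef_pos: [0.5186, 0.0572, 0.2319]
eef_rot: [3.141, -0.001, 0.787]
ft_force: [0.4, -0.2, 0.2]
grip_width: 0.85
finger_force: 0.0
```

Emit:
{"name": "arm_command", "arguments": {
  "plan": [
    [[-32, 12.3, 0, 0], [-32, 12.3, 0, 0], [-32, 12.3, 0, 0], [-32, 12.3, 0, 0], [-25, 9.5, 0, 0], [0, 0, 0, 0], [0, 0, 0, 0]]
  ]
}}

```text
time: 14.33
eef_pos: [0.4529, -0.0922, 0.2319]
eef_rot: [3.141, -0.001, 0.784]
ft_force: [1.5, 0.4, -0.6]
grip_width: 0.848
finger_force: 0.0
```

```bash
python3 - <<'E'
from h import *
s=readout.state();print(s["eef_pos"].round(4),s["eef_rot"].round(3))
w=imaging.get_image("wrist");d=imaging.get_image("scene")
a=cv2.resize(wrect(w,.14,(.4535,-.0915),.06,120,1),(480,480))
cv2.line(a,(0,240),(479,240),(255,0,0),1);cv2.line(a,(240,0),(240,479),(255,0,0),1)
b=cv2.resize(d["frame"][190:290,250:350],(320,320))
o=np.zeros((480,800,3),np.uint8);o[:,:480]=a;o[:320,480:]=b
cv2.imwrite("pics/w5.png",o[:,:,::-1])
E
```

```text
[ 0.4529 -0.0922  0.2319] [ 3.141e+00 -1.000e-03  7.840e-01]
```

View pics/w5.png

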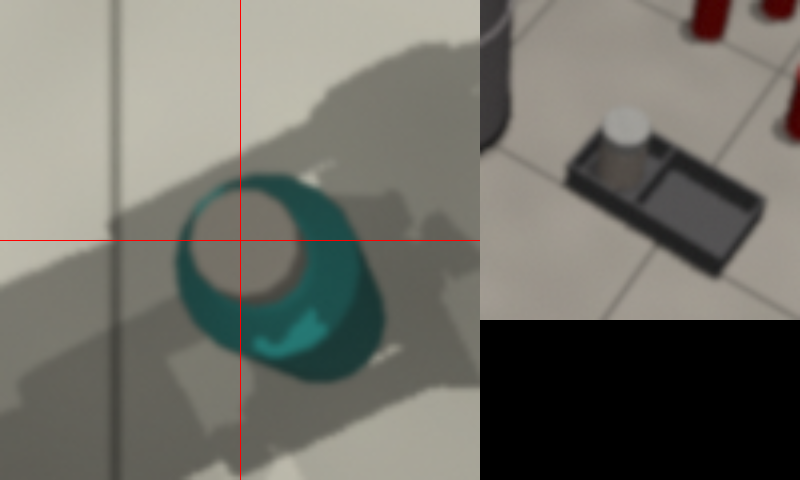

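The jar stands in its bay and the bottle cap is within 2 mm of the jaw axis. Grip the bottle.

Emit:
{"name": "arm_command", "arguments": {
  "plan": [
    [[1, 0, 20, 0], [0, 0, 27, 0], [0, 0, 27, 0], [0, 0, 27, 0], [0, 0, 25, 0], [0, 0, 12, 0], [0, 0, 0, 0], [0, 0, 0, 0]]
  ]
}}

```text
time: 15.1
eef_pos: [0.4541, -0.0899, 0.0934]
eef_rot: [-3.141, 0.0, 0.788]
ft_force: [-0.2, 0.2, 0.3]
grip_width: 0.848
finger_force: 0.0
```

Emit:
{"name": "arm_command", "arguments": {
  "plan": [
    [[0, 0, 0, 0], [0, 0, 0, 0], [0, 0, 0, 0], [0, 0, 0, 0], [0, 0, 0, 0], [0, 0, 0, 0]]
  ],
  "fingers": 0.45,
  "grip_force": 40
}}

```text
time: 15.6
eef_pos: [0.4545, -0.0906, 0.0948]
eef_rot: [3.139, -0.001, 0.787]
ft_force: [-1.2, 2.4, 5.3]
grip_width: 0.619
finger_force: 41.8
```

Emit:
{"name": "arm_command", "arguments": {
  "plan": [
    [[0, 0, -10, 0], [0, 0, -25, 0], [0, 0, -30, 0], [0, 0, -35, 0], [0, 0, -35, 0], [0, 0, -15, 0], [0, 0, 0, 0]]
  ]
}}

```text
time: 16.18
eef_pos: [0.455, -0.091, 0.2476]
eef_rot: [3.134, -0.003, 0.787]
ft_force: [0.4, 0.7, -1.4]
grip_width: 0.613
finger_force: 42.8
```

Emit:
{"name": "arm_command", "arguments": {
  "plan": [
    [[15, -16, 0, 0], [21, -23, 0, 0], [21, -23, 0, 0], [21, -23, 0, 0], [21, -23, 0, 0], [21, -23, 0, 0], [22, -23, 0, 0], [22, -23, 0, 0]]
  ]
}}

```text
time: 16.85
eef_pos: [0.4434, 0.1521, 0.2424]
eef_rot: [-3.141, 0.001, 0.787]
ft_force: [0.1, -0.2, -1.7]
grip_width: 0.618
finger_force: 42.8
```

Emit:
{"name": "arm_command", "arguments": {
  "plan": [
    [[28, -2, 0, 0], [31, -2, 0, 0], [32, -2, 0, 0], [32, -2, 0, 0], [32, -2, 0, 0], [32, -2, 0, 0], [30, -2, 0, 0], [18, 0, 0, 0]]
  ]
}}

```text
time: 17.52
eef_pos: [0.6008, 0.3289, 0.2411]
eef_rot: [-3.14, 0.002, 0.788]
ft_force: [-0.5, -0.1, -1.7]
grip_width: 0.618
finger_force: 42.9
```

Emit:
{"name": "arm_command", "arguments": {
  "plan": [
    [[0, 0, 0, 0], [0, 0, 0, 0]]
  ]
}}

```text
time: 17.68
eef_pos: [0.6, 0.327, 0.2412]
eef_rot: [-3.14, 0.003, 0.788]
ft_force: [-0.0, -1.2, -2.3]
grip_width: 0.62
finger_force: 42.9
```

Emit:
{"name": "arm_command", "arguments": {
  "plan": [
    [[1, 1, 20, 0], [0, 0, 27, 0], [0, 0, 27, 0], [0, 0, 27, 0], [0, 0, 22, 0], [0, 0, 10, 0], [0, 0, 0, 0], [0, 0, 0, 0]]
  ]
}}

```text
time: 18.35
eef_pos: [0.6018, 0.3265, 0.1113]
eef_rot: [3.141, -0.001, 0.787]
ft_force: [1.1, -0.2, -0.9]
grip_width: 0.617
finger_force: 42.9
```

Emit:
{"name": "arm_command", "arguments": {
  "plan": [
    [[0, 0, 3, 0], [0, 0, 2, 0], [0, 0, 1, 0], [0, 0, 0, 0], [0, 0, 0, 0]]
  ]
}}

```text
time: 18.77
eef_pos: [0.6018, 0.3268, 0.1046]
eef_rot: [3.141, -0.0, 0.787]
ft_force: [0.1, -0.6, -2.1]
grip_width: 0.621
finger_force: 42.9
```

Emit:
{"name": "arm_command", "arguments": {
  "plan": [
    [[0, 0, 3, 0], [0, 0, 2, 0], [0, 0, 1, 0], [0, 0, 1, 0], [0, 0, 0, 0], [0, 0, 0, 0]]
  ]
}}

```text
time: 19.27
eef_pos: [0.6019, 0.327, 0.0989]
eef_rot: [3.141, -0.001, 0.787]
ft_force: [-4.3, -0.4, 7.9]
grip_width: 0.613
finger_force: 43.8
```

Emit:
{"name": "arm_command", "arguments": {
  "plan": [
    [[0, 0, 0, 0], [0, 0, 0, 0], [0, 0, 0, 0], [0, 0, 0, 0], [0, 0, 0, 0]]
  ],
  "fingers": 0.85
}}

```text
time: 19.68
eef_pos: [0.6017, 0.3267, 0.0971]
eef_rot: [-3.141, 0.0, 0.787]
ft_force: [-0.4, -0.2, -1.1]
grip_width: 0.848
finger_force: 0.0
```

Emit:
{"name": "arm_command", "arguments": {
  "plan": [
    [[0, 0, -10, 0], [0, 0, -25, 0], [0, 0, -35, 0], [0, 0, -40, 0], [0, 0, -40, 0], [0, 0, -40, 0], [0, 0, -15, 0], [0, 0, 0, 0]]
  ]
}}

```text
time: 20.35
eef_pos: [0.6023, 0.327, 0.3084]
eef_rot: [3.137, -0.008, 0.787]
ft_force: [-0.2, 0.1, 0.1]
grip_width: 0.851
finger_force: 0.0
```

Emit:
{"name": "arm_command", "arguments": {
  "plan": [
    [[-20, 12, 0, 0], [-32, 18.7, 0, 0], [-32, 18.7, 0, 0], [-32, 18.7, 0, 0], [-32, 18.7, 0, 0], [-32, 18.7, 0, 0], [-32, 18.7, 0, 0], [-32, 18.7, 0, 0]]
  ]
}}

```text
time: 21.02
eef_pos: [0.5293, 0.0516, 0.3016]
eef_rot: [-3.141, 0.001, 0.787]
ft_force: [1.1, 0.6, 0.2]
grip_width: 0.85
finger_force: 0.0
```

Emit:
{"name": "arm_command", "arguments": {
  "plan": [
    [[-32, 18.7, 0, 0], [-32, 18.7, 0, 0], [-32, 18.7, 0, 0], [-32, 18.7, 0, 0], [-32, 18.7, 0, 0], [-32, 18.7, 0, 0], [-32, 18.7, 0, 0], [-32, 18.7, 0, 0]]
  ]
}}

```text
time: 21.68
eef_pos: [0.4546, -0.2352, 0.3017]
eef_rot: [-3.14, 0.0, 0.787]
ft_force: [0.2, 0.3, -0.5]
grip_width: 0.849
finger_force: 0.0
```

Emit:
{"name": "arm_command", "arguments": {
  "plan": [
    [[-15, 8, 0, 0], [0, 0, 0, 0], [0, 0, 0, 0]]
  ]
}}

```text
time: 21.93
eef_pos: [0.4504, -0.2502, 0.3016]
eef_rot: [-3.14, -0.0, 0.785]
ft_force: [0.6, -0.1, 0.2]
grip_width: 0.851
finger_force: 0.0
```

```bash
python3 - <<'E'
from h import *
s=readout.state();print(s["time"],s["eef_pos"].round(4),s["eef_rot"].round(3))
w=imaging.get_image("wrist");d=imaging.get_image("scene")
np.savez("w6.npz",frame=w["frame"],camera_matrix=w["camera_matrix"],pose=w["pose"])
a=cv2.resize(wrect(w,.012,(.49,-.29),.15,300,1),(560,560))
b=cv2.resize(d["frame"][190:290,250:350],(240,240))
o=np.zeros((560,800,3),np.uint8);o[:,:560]=a;o[:240,560:]=b;o[300:480,560:]=cv2.resize(w["frame"],(240,180))
cv2.imwrite("pics/w6.png",o[:,:,::-1])
E
```

```text
21.9333 [ 0.4504 -0.2502  0.3016] [-3.14  -0.     0.785]
```

View pics/w6.png

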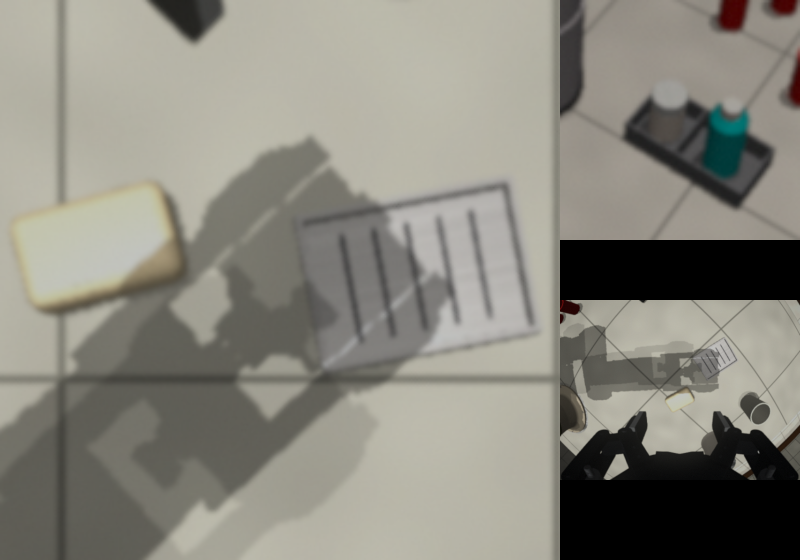

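The scene crop shows jar and bottle both upright in their bays. The dish corners in the orthophoto are (297,222), (508,182), (540,330), (325,372), giving centre ≈(.5636,-.292) and yaw ≈-0.19. The soap is at (95,245). Refine both now.

```bash
python3 - <<'E'
from h import *
w=dict(np.load("w6.npz"));print(w["pose"][:3,3].round(3))
for z in(.012,.02,.03):
    im=wrect(w,z,(.395,-.30),.08,320,.5).astype(int)
    for T in(25,35,50):
        m=((im[...,0]-im[...,2])>T).astype(np.uint8);n,l,st,c=cv2.connectedComponentsWithStats(m);i=1+st[1:,4].argmax()
        (c,wh,a)=cv2.minAreaRect(np.argwhere(l==i)[:,::-1].astype(np.float32));print(z,T,np.array(c)*.5+[315,-380],np.array(wh)*.5,round(a,1))
E
sed -i 's/0.npz/1.npz/' m.py; python3 m.py | grep -E "soap"
```

```text
[ 0.501 -0.2    0.426]
0.012 25 [ 391.08829498 -308.53704071] [55.17115784 86.72833252] 75.0
0.012 35 [ 391.18270874 -308.777771  ] [51.98078918 84.33528137] 75.0
soap scene 192 [ 398.9 -303.4] [54.7 86.7] 76.3 z [0.0221 0.0288 0.0349]
soap side 0Traceback (most recent call last):
  File "<stdin>", line 6, in <module>
ValueError: attempt to get argmax of an empty sequence
```

Emit:
{"name": "arm_command", "arguments": {
  "plan": [
    [[-25, 0, 0, 0], [-27, 0, 0, 0], [-25, -0.5, 0, 0], [0, 0, 0, 0.116], [0, 0, 0, 0.116], [0, 0, 0, 0.116], [0, 0, 0, 0.116], [0, 0, 0, 0.116]]
  ],
  "fingers": 0.92
}}

```text
time: 22.7
eef_pos: [0.3967, -0.303, 0.3023]
eef_rot: [-3.142, -0.0, 0.203]
ft_force: [-0.0, 0.9, 0.3]
grip_width: 0.919
finger_force: 0.0
```

Emit:
{"name": "arm_command", "arguments": {
  "plan": [
    [[0, 0, 20, 0.116], [0, 0, 25, 0.117], [0, 0, 25, 0.117], [0, 0, 25, 0.117], [0, 0, 20, 0], [0, 0, 0, 0], [0, 0, 0, 0]]
  ]
}}

```text
time: 23.28
eef_pos: [0.3965, -0.3033, 0.1874]
eef_rot: [-3.141, 0.001, -0.258]
ft_force: [0.1, -0.2, 1.5]
grip_width: 0.919
finger_force: 0.0
```

```bash
python3 - <<'E'
from h import *
s=readout.state();print(s["eef_pos"].round(4),s["eef_rot"].round(3),s["qpos"].round(2))
w=imaging.get_image("wrist")
im=wrect(w,.028,(.395,-.30),.08,320,.5)
m=((im[...,0].astype(int)-im[...,2])>25).astype(np.uint8);n,l,st,c=cv2.connectedComponentsWithStats(m)
if n>1:
    i=1+st[1:,4].argmax();(c,wh,a)=cv2.minAreaRect(np.argwhere(l==i)[:,::-1].astype(np.float32));print(np.array(c)*.5+[315,-380],np.array(wh)*.5,round(a,1))
p=s["eef_pos"];q=tuple(((p[:2]-[.315,-.38])*2000).astype(int));cv2.circle(im,(int(q[0]),int(q[1])),4,(255,0,0),-1)
cv2.imwrite("pics/w7.png",np.hstack([cv2.resize(w["frame"],(427,320)),im])[:,:,::-1])
E
```

```text
[ 0.3965 -0.3033  0.1874] [-3.141e+00  1.000e-03 -2.580e-01] [-0.89  0.32  1.66  0.    1.17  0.94]
[ 395.83917236 -307.55540466] [49.51811981 81.15944672] 74.8
```

View pics/w7.png

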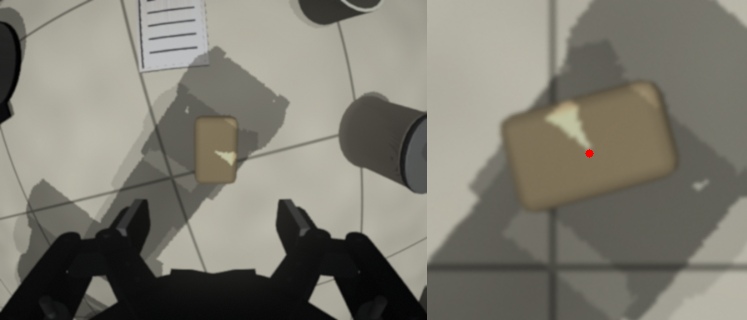

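The soap is centred between the jaws to within 3 mm; correct that and grip.

Emit:
{"name": "arm_command", "arguments": {
  "plan": [
    [[0, 3, 25, 0], [0, 0, 35, 0], [0, 0, 35, 0], [0, 0, 30, 0], [0, 0, 20, 0], [0, 0, 10, 0], [0, 0, 3, 0], [0, 0, 0, 0]]
  ]
}}

```text
time: 24.0
eef_pos: [0.3959, -0.3077, 0.0302]
eef_rot: [3.141, -0.001, -0.26]
ft_force: [0.4, -0.2, 0.9]
grip_width: 0.918
finger_force: 0.0
```

Emit:
{"name": "arm_command", "arguments": {
  "plan": [
    [[0, 0, 0, 0], [0, 0, 0, 0], [0, 0, 0, 0]]
  ]
}}

```text
time: 24.25
eef_pos: [0.3958, -0.3077, 0.0304]
eef_rot: [3.14, -0.002, -0.26]
ft_force: [0.3, 0.7, -0.2]
grip_width: 0.921
finger_force: 0.0
```

Emit:
{"name": "arm_command", "arguments": {
  "plan": [
    [[0, 0, 3, 0], [0, 0, 2, 0], [0, 0, 0, 0]]
  ]
}}

```text
time: 24.5
eef_pos: [0.3952, -0.307, 0.024]
eef_rot: [-3.141, 0.0, -0.26]
ft_force: [0.1, 0.2, -0.1]
grip_width: 0.919
finger_force: 0.0
```

Emit:
{"name": "arm_command", "arguments": {
  "plan": [
    [[0, 0, 0, 0], [0, 0, 0, 0], [0, 0, 0, 0], [0, 0, 0, 0], [0, 0, 0, 0], [0, 0, 0, 0]]
  ],
  "fingers": 0.4,
  "grip_force": 40
}}

```text
time: 25.0
eef_pos: [0.3954, -0.3073, 0.0245]
eef_rot: [3.141, -0.0, -0.26]
ft_force: [-1.5, 0.8, 3.7]
grip_width: 0.605
finger_force: 42.5
```

Emit:
{"name": "arm_command", "arguments": {
  "plan": [
    [[0, 0, -10, 0], [0, 0, -20, 0], [0, 0, -25, 0], [0, 0, -25, 0], [0, 0, 0, 0], [0, 0, 0, 0]]
  ]
}}

```text
time: 25.5
eef_pos: [0.3956, -0.3074, 0.1054]
eef_rot: [3.14, -0.002, -0.26]
ft_force: [-0.2, -0.5, -2.5]
grip_width: 0.598
finger_force: 42.2
```

Emit:
{"name": "arm_command", "arguments": {
  "plan": [
    [[20, -7, 0, 0], [30, -11, 0, 0], [33, -12, 0, 0], [33, -12, 0, 0], [26, -10, 0, 0], [16, -6, 0, 0], [0, 0, 0, -0.07], [0, 0, 0, 0]]
  ]
}}

```text
time: 26.17
eef_pos: [0.563, -0.2909, 0.1023]
eef_rot: [-3.14, 0.003, -0.187]
ft_force: [0.6, 0.5, -1.4]
grip_width: 0.597
finger_force: 42.1
```

```bash
python3 - <<'E'
from h import *
s=readout.state();p=s["eef_pos"];print(p.round(4),s["eef_rot"].round(3))
w=imaging.get_image("wrist")
im=cv2.resize(wrect(w,.012,(.5636,-.292),.1,400,.5),(560,560))
k=2.8
def rect(c,l,wd,a,col):
    q=cv2.boxPoints(((float(c[0])*1000*k,float(c[1])*1000*k),(l*k,wd*k),a))-np.array([463.6,-392])*k
    cv2.polylines(im,[q.astype(np.int32)],True,col,1)
rect((.5636,-.292),120,86,-10.9,(255,0,0))
cv2.imwrite("pics/w8.png",np.hstack([im,cv2.resize(w["frame"],(240,180)).repeat(4,0)[:560]])[:,:,::-1])
E
```

```text
[ 0.563  -0.2909  0.1023] [-3.14e+00  3.00e-03 -1.87e-01]
```

View pics/w8.png

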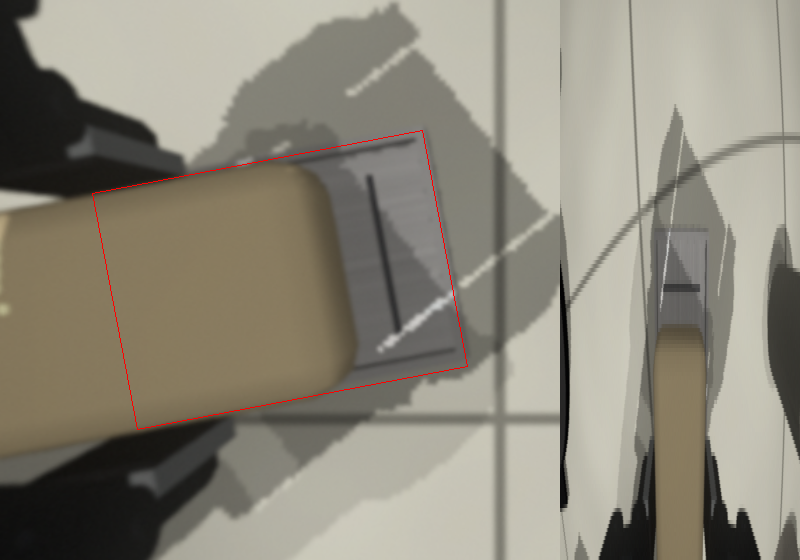

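The dish outline matches the prediction to within 2 mm and the soap is aligned. Lower it.

Emit:
{"name": "arm_command", "arguments": {
  "plan": [
    [[0, 1, 15, 0], [0, 0, 20, 0], [0, 0, 18, 0], [0, 0, 10, 0], [0, 0, 4, 0], [0, 0, 0, 0], [0, 0, 0, 0]]
  ]
}}

```text
time: 26.8
eef_pos: [0.5629, -0.2931, 0.038]
eef_rot: [3.141, -0.001, -0.191]
ft_force: [0.5, 0.4, -1.0]
grip_width: 0.6
finger_force: 42.1
```

Emit:
{"name": "arm_command", "arguments": {
  "plan": [
    [[0, 0, 2, 0], [0, 0, 1, 0], [0, 0, 1, 0], [0, 0, 0, 0], [0, 0, 0, 0]]
  ]
}}

```text
time: 27.22
eef_pos: [0.5628, -0.2928, 0.0334]
eef_rot: [3.142, -0.0, -0.19]
ft_force: [0.6, -0.4, -1.3]
grip_width: 0.602
finger_force: 42.1
```

Emit:
{"name": "arm_command", "arguments": {
  "plan": [
    [[0, 0, 2, 0], [0, 0, 1, 0], [0, 0, 1, 0], [0, 0, 1, 0], [0, 0, 0, 0], [0, 0, 0, 0]]
  ]
}}

```text
time: 27.72
eef_pos: [0.5627, -0.2927, 0.0285]
eef_rot: [3.142, 0.0, -0.19]
ft_force: [-0.9, 1.2, 3.7]
grip_width: 0.597
finger_force: 42.5
```

Emit:
{"name": "arm_command", "arguments": {
  "plan": [
    [[0, 0, 0, 0], [0, 0, 0, 0], [0, 0, 0, 0], [0, 0, 0, 0]]
  ],
  "fingers": 0.75
}}

```text
time: 28.05
eef_pos: [0.5628, -0.2928, 0.0282]
eef_rot: [3.142, -0.0, -0.19]
ft_force: [-0.0, -0.2, 0.1]
grip_width: 0.752
finger_force: 0.0
```

Emit:
{"name": "arm_command", "arguments": {
  "plan": [
    [[0, 0, -8, 0], [0, 0, -20, 0], [0, 0, -30, 0], [0, 0, -35, 0], [0, 0, -35, 0], [0, 0, -40, 0], [0, 0, -40, 0], [0, 0, -40, 0]]
  ]
}}

```text
time: 28.72
eef_pos: [0.5623, -0.2924, 0.2791]
eef_rot: [3.141, -0.001, -0.19]
ft_force: [0.4, 0.4, -0.4]
grip_width: 0.748
finger_force: 0.0
```

Emit:
{"name": "arm_command", "arguments": {
  "plan": [
    [[-30, -10, 0, 0], [-30, -15, 0, 0], [-30, -15, 0, 0], [-30, -15, 0, 0], [-30, -15, 0, 0], [-25, -15, 0, 0], [0, 0, 0, 0], [0, 0, 0, 0]]
  ]
}}

```text
time: 29.38
eef_pos: [0.4066, -0.1757, 0.2774]
eef_rot: [3.141, -0.002, -0.19]
ft_force: [0.2, -0.7, -0.2]
grip_width: 0.746
finger_force: 0.0
```

```bash
python3 - <<'E'
from h import *
s=readout.state();print(s["time"],s["eef_pos"].round(3))
for n in("scene","side"):
    d=imaging.get_image(n);np.savez(n+"2.npz",P=cloud(d),f=d["frame"])
    cv2.imwrite(f"pics/{n}9.png",d["frame"][:,:,::-1])
a=cv2.imread("pics/scene9.png")[90:300,120:400];b=cv2.imread("pics/side9.png")[100:380,140:340]
cv2.imwrite("pics/f9.png",np.hstack([cv2.resize(a,(480,360)),cv2.resize(b,(257,360))]))
P=np.load("side2.npz")["P"].reshape(-1,3);P2=np.load("scene2.npz")["P"].reshape(-1,3);P=np.vstack([P,P2])
m=(np.hypot(P[:,0]-.633,P[:,1]-.0235)<.06)&(P[:,2]<.185)&(P[:,2]>.003);print("bin inner z max",np.sort(P[m][:,2])[-5:] if m.any() else None)
E
sed -i 's/1.npz/2.npz/' m.py; python3 m.py | grep -E "soap|cup|mug"
python3 - <<'E'
import sys;sys.path.insert(0,'.')
import os;os.chdir('.')
import numpy as np
from scipy.optimize import least_squares
C=[np.load(n+"2.npz")["P"].reshape(-1,3) for n in("scene","side")]
for k,c,R,z0,z1 in[("bottle",(.602,.327),.027,.05,.108),("jar",(.597,.233),.025,.05,.084)]:
    for P in C:
        X=P[(np.hypot(P[:,0]-c[0],P[:,1]-c[1])<R+.02)&(P[:,2]>z0)&(P[:,2]<z1)]
        for lo,hi in((z0,(z0+z1)/2),((z0+z1)/2,z1)):
            Y=X[(X[:,2]>lo)&(X[:,2]<hi)]
            if len(Y)>10:print(k,least_squares(lambda p:np.hypot(Y[:,0]-p[0],Y[:,1]-p[1])-R,c,loss="soft_l1",f_scale=.003).x.round(4),len(Y))
E
```

```text
29.3833 [ 0.407 -0.176  0.277]
bin inner z max [0.10702876 0.10713872 0.10761029 0.1096096  0.11060709]
cup scene 364 [ 0.5522 -0.4909] med 0.0044 zmax 0.095
cup side 279 [ 0.5517 -0.4914] med 0.0037 zmax 0.095
cup all 643 [ 0.5521 -0.4911] med 0.0041 zmax 0.095
mug scene 1016 [0.52   0.5282] med 0.0022 zmax 0.1
mug side 1056 [0.5149 0.5296] med 0.0024 zmax 0.1
mug all 2072 [0.5181 0.5299] med 0.0025 zmax 0.1
soap scene 0
soap side 0
bottle [0.6019 0.3269] 84
bottle [0.6019 0.3271] 90
bottle [0.5999 0.3264] 87
bottle [0.6004 0.3267] 98
jar [0.5959 0.2327] 43
jar [0.5961 0.2333] 49
jar [0.5949 0.233 ] 53
jar [0.5947 0.2326] 43
```

View pics/f9.png

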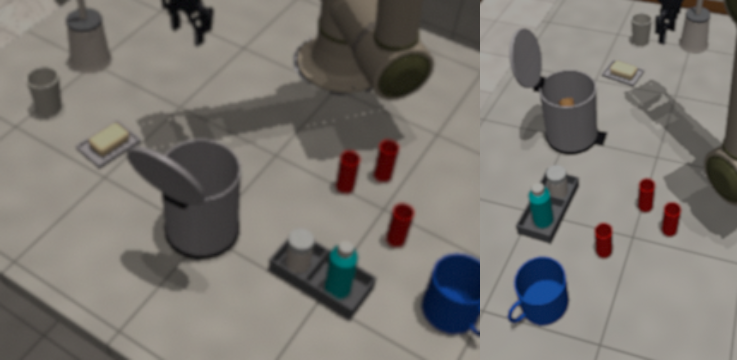

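The final view shows the soap flat in the dish (108,140), jar (300,250) and bottle (343,268) upright in the right bays, and the core inside the bin with its top at 0.11 m. The bystanders are where they stood. Hand in.

```bash
python3 -c "
from bench import hand_in
print(hand_in())"
```

```text
the job is handed in; nothing more can be done
None
```

I handed the job in at about 29 s of the 128 s allowed. The last camera check showed the soap flat in the dish, the bottle in the longer caddy bay, the jar in the shorter bay, and the roll core in the bin. It also showed no movement of the cup, mug and brush (the brush judged by eye only). The hand-in gave no verdict.

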